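# Close a gauging fixture on a valve body with its recessed thumbwheel

### The job

Stand the steel valve body upright on the grey gauging fixture, centred in the gap between the V-shaped anvil and the sliding jaw, and let go of it. Then roll the fixture's recessed orange thumbwheel with a light fingertip, stroke by stroke, until the jaw has pushed the valve body home into the V and grips it lightly; do not bear down hard on the wheel, squeeze the valve body hard or push the jaw itself. Leave the other things on the bench alone.

Things in the scene. Friction and masses are not known exactly. Their poses are not given: they have to be found in the camera images.
- fixture: Gauging fixture, bolted down, turned at most 0.45 rad from the world axes; origin under its centre, z up. A dark pan 96 x 230 x 10 mm (x, y, z) holds a grey sprung table whose flat top (the deck) is 14 mm above the bench. On the table stand, from -y to +y: the black thumbwheel housing (52 mm along x, 66 mm along y, centred on y = -76 mm, top 48 mm above the bench), the sliding jaw and the V anvil.
- nest (a point): Point on the deck (14 mm above the bench) below the axis of the valve body when this stands fully home in the V: fixture x = 0, y = +45 mm; axes are those of the fixture. The whole table, with all on it, sinks on springs under load, about 0.17 mm per newton, 5 mm at most, and comes up again.
- anvil: Steel V anvil on the table; origin 2 mm above the fixture's, same axes. V of 120 degrees opening towards -y, 24 mm wide at its mouth, 34 mm wide behind, 20 mm high above the deck (top 34 mm above the bench). Its dry faces hardly centre a round part, so stand the valve on the fixture's y axis to within about 3 mm.
- jaw (a joint): Travel of the steel jaw towards the anvil (fixture +y), m: 0 = fully open, about 0.035 = its face touches a valve body that is home in the V, 0.046 = end of travel. Starts between 0.004 and 0.018. The jaw has 3 N of sliding friction, which also holds it where it is left. It is geared to the thumbwheel: 14 mm per radian, or 0.7 mm for each mm that the rim is rolled.
- jaw_block: The sliding jaw block of steel, 24 mm wide (x), 20 mm long (y), top 34 mm above the bench; origin at the middle of its flat gripping face, 24 mm above the bench; axes are those of the fixture.
- wheel_rim: The orange ribbed thumbwheel, 40 mm in diameter, 12 mm wide, axis along the fixture x; origin on its axis, 35 mm above the bench, turns with it. Only the top of its rim shows through the slot (16 x 40 mm) of the housing. Rolling the rim top towards the anvil (fixture +y) closes the jaw, towards -y opens it; with the jaw free that takes 1 to 2 N at the rim.
- wheel_top (a point): Point on the table at fixture x = 0, y = -76 mm, 55 mm above the bench: mean top of the wheel rim, 7 mm above the housing top. The wheel is worn and runs out of true: the rim top rises and falls by up to 1.5 mm as it turns. Fingertip pressure of 4 to 8 N is ample, 15 N too much; more pressure lets the fingertip drag, and so squeeze, harder before it slips.
- valve_body: The work piece: turned steel valve body, a round barrel 30 mm in diameter and 46 mm tall, 0.1 to 0.22 kg, standing upright on the bench; origin at the centre of its underside, z up.
- valve_mid (a point): Centre of the valve body, on its axis, half-way up (23 mm above its underside).
- parts_cup: Bystander: white parts cup, 56 mm across, 28 mm high; origin under its centre.
- loupe: Bystander: black eye loupe, 39 mm across, 34 mm high; origin under its centre.
- red_driver: Bystander: small red screwdriver, 169 mm long, lying; origin under its middle.

How it is judged:
On the way, in this order (a step that is already met when the one before it is completed fails the run):
1. the valve body stands upright on the deck between jaw and anvil, let go (x of valve_mid in the frame of nest between -0.012 and 0.012 m and y of valve_mid in the frame of nest between -0.03 and 0.004 m and z of valve_mid in the frame of nest between 0.02 and 0.026 m and angle between valve_body's own z axis and vertical below 0.1 rad and contact force between the fingers and valve_body below 0.1 N), for 0.2 s.
2. the jaw grips the valve body, which is home in the V (x of valve_mid in the frame of nest between -0.004 and 0.004 m and y of valve_mid in the frame of nest between -0.004 and 0.004 m and z of valve_mid in the frame of nest between 0.02 and 0.026 m and angle between valve_body's own z axis and vertical below 0.1 rad and contact force between each of jaw_block, anvil and valve_body above 0.5 N), for 0.2 s.
At the end, for the whole second after the job is handed in: The valve body stands upright (within 0.1 rad) on the deck, home in the V (its axis within 4 mm of the nest point along x and along y), pinched between jaw and anvil with more than 0.5 N at each, at rest (all of step 2 and linear speed of valve_body below 0.01 m/s); the robot touches nothing.
It fails at once if the gripper or arm bears on the thumbwheel with more than 15 N (contact force between any of the fingers, the arm and wheel_rim above 15 N).
It fails at once if the jaw squeezes the valve body with more than 15 N (contact force between jaw_block and valve_body above 15 N).
It fails at once if the gripper or arm pushes the jaw itself (more than 3 N) (contact force between any of the fingers, the arm and jaw_block above 3 N).
It fails at once if a bystander (cup, loupe or screwdriver) is moved more than 20 mm (distance of any of parts_cup, loupe, red_driver from where it was at the start of the episode above 0.02 m).
It also fails if it takes over 72 s, if anything falls off the work surface, if the arm or the gripper's body presses on something with over 40 N, if the wrist force passes 120 N, or if a joint passes its speed limit or range.

### The arm

A 6-joint arm with a two-finger parallel gripper is mounted at the origin on a cart in front of the work surface, level with it; the furniture and walls round the work are solid. World frame = base frame: x ahead of the robot, y to its left, z up, the work surface at z = 0. Lengths are in m, angles in rad, forces in N, time in s.
With the tool pointing down it reaches from about 0.35 to 0.95 m from the base axis. Payload 17.4 kg.
Tool frame: the origin (TCP) lies on the centre line of the jaws, within the pads' length; the fingertips stand 14 mm ahead of it and the grasp point (between the pads) lies 5 mm behind it; x points along the fingers, y is the direction in which the jaws open and shut, and the axes are right-handed (so a half turn about x gives the same grasp; the last joint's range is limited). The gripper opens to 93 mm and grips with 3 to 60 N. Pads are 15 mm wide; open, the fingers measure 128 mm over their backs; the gripper's body (75 mm by 188 mm) begins 65 mm behind the grasp point.
Start: joints at [1.199, 0.116, 1.442, -0, 1.584, -0.038], TCP at [0.221, 0.638, 0.233] pointing down, gripper open.
Joint ranges: [-2.83, 2.83], [-0.83, 2.19], [0.07, 2.5], [-1.14, 4.28], [0.01, 3], [-2.97, 2.97]. Speed limits (rad/s): [1.89, 1.89, 2.22, 3.14, 3.14, 3.14].

### API

Orientations are given as a unit quaternion [w, x, y, z].
In Python, from rig import ctrl gives the robot as it stands. The module is installed in compiled form; this text tells all that it offers.
- The arm moves only by the tool send_rows, never from a script. Its argument "targets" is a list of rows, each a list of 2 entries, a list of its own where there are three numbers: the shift along the tool's x, y, z in m, then the turn about the tool's x in degrees. A call has 1 to 20 rows; each row shifts and turns the commanded pose from where the row before left it, along the tool's axes as they then stand; what a row does not reach is not made up. A row lasts 1/8 s, in which the tool goes at most 62.5 mm and 10.7 degrees, less where a joint would pass 70% of its speed; a pose out of reach is approached as far as the arm can. A call with a gripper value outside its range is refused whole. "fingers" is the opening in per cent of the stroke, from 0 (shut) to 100 (fully open), set as the call begins (left out, the last holds). The fingers move at their own pace and stop on an object; the grip force is fixed at half the most. Time passes only in rows, so rows that do not move let the fingers close. It gives the time, the measured TCP pose, the force and the opening at its end, in the units of the state.
- ctrl.get_obs(): the state, without advancing time (a new reading comes with each control period).
- ctrl.grab_frame(name): name is "scene" or "top"; returns a dict with "pixels" (420x560x3 uint8, red, green, blue), "mtx" (3x3 intrinsics, pixels), "rvec" (rotation vector, rad) and "tvec" (3), from world to camera coordinates, as OpenCV has them. Camera axes: x right, y down, z forward; pixel columns grow to the right and rows downward; lengths in m; the calibration is good to about 2 mm. A picture is of the moment at which its call begins. There is no depth.
- ctrl.job_done(): hands the job in, once; it reports no verdict.
The state is a dict: "clock": time; "q": joint angles; "joint_vel": joint speeds; "effort": joint torques, N m; "position": TCP position; "tool_rot": TCP orientation; "contact_force": force on the tool from outside, world axes, zero at the start; "torque": the same for the moment, N m; "grip_width": opening from 0.0 (shut) to 1.0 (fully open).
Only numpy, scipy, OpenCV 4.12 (cv2) and the standard library are available. Lean on these libraries where they do the work, as an engineer would, in place of code of your own. Each camera call takes 0.05 s, during which the arm holds its last target. There are 200 camera calls.

## Working session

There is one attempt and no reset: what is moved stays moved. The work goes in short steps, Python scripts to look and compute and a tool call to move; the robot and the scene stay as the last step left them, time stands still between calls to the robot, and variables do not carry over. Pictures are saved under pics/ and viewed, about 8 in all and at most 12, crops included, and the job is handed in when it is done.

Besides the shell and the picture viewer there is one more tool, called as name(argument=value, ...) on one line, values as JSON. send_rows: Moves the arm, as the interface text tells. Its arguments: {"type":"object","properties":{"targets":{"type":"array"},"fingers":{"type":"number"}},"required":["targets"]}

```bash
mkdir -p pics; python3 - <<'E'
from rig import ctrl
import cv2,numpy as np
o=ctrl.get_obs()
for k,v in o.items(): print(k,np.round(v,4))
for n in("scene","top"):
    f=ctrl.grab_frame(n); cv2.imwrite(f"pics/{n}0.png",f["pixels"][:,:,::-1])
    R=cv2.Rodrigues(np.array(f["rvec"]))[0]; print(n,np.round(f["mtx"],1).tolist(),"cam",np.round(-R.T@np.array(f["tvec"]).ravel(),3),"fwd",np.round(R[2],2),"right",np.round(R[0],2))
E
```

```text
clock 0.0
q [ 1.1992  0.1165  1.4422 -0.      1.584  -0.0378]
joint_vel [-0.0004  0.0008 -0.0011 -0.0017  0.0001 -0.001 ]
effort [-9.00000e-04 -7.21269e+01 -6.22602e+01  7.79000e-02  2.39000e-02
 -1.00000e-04]
position [0.2211 0.6376 0.2319]
tool_rot [ 0.6972  0.1171  0.6974 -0.1179]
contact_force [ 0.1152 -0.3115 -0.1984]
torque [ 0.0005 -0.0628  0.0373]
grip_width 0.9964
scene [[420.3, 0.0, 277.5], [0.0, 420.3, 203.2], [0.0, 0.0, 1.0]] cam [-0.23  -0.686  0.589] fwd [ 0.64  0.61 -0.46] right [ 0.69 -0.73 -0.01]
top [[475.5, 0.0, 273.6], [0.0, 475.5, 209.1], [0.0, 0.0, 1.0]] cam [ 0.184 -0.02   1.403] fwd [ 0.22 -0.   -0.98] right [ 0.01 -1.    0.  ]
```

View pics/scene0.png

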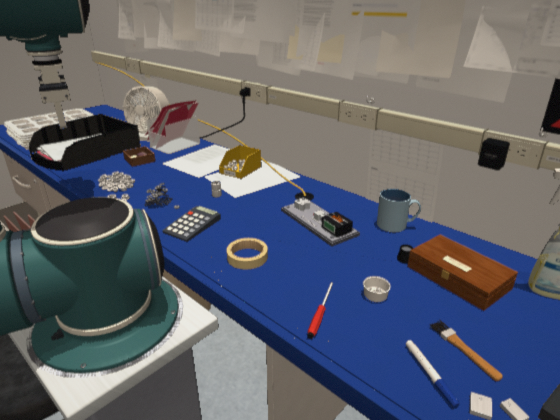

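View pics/top0.png

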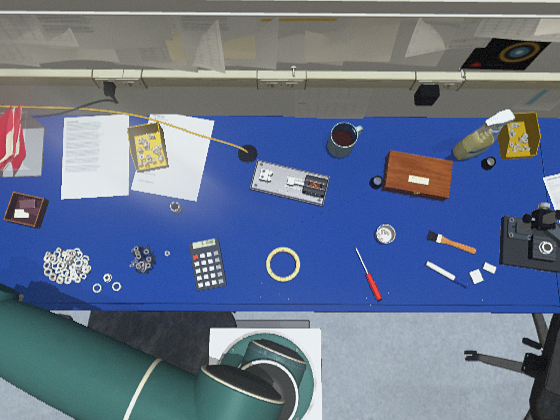

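Scene view: the fixture is near (320,220) and the valve near (216,188). Top view: the fixture is near (290,182) with its housing at the right (-y), and the valve near (175,207). Next I'll crop and enlarge these.

```bash
python3 - <<'E'
import cv2,numpy as np
s=cv2.imread("pics/scene0.png");t=cv2.imread("pics/top0.png")
z=lambda i,x,y,w,h,k:cv2.resize(i[y:y+h,x:x+w],None,fx=k,fy=k,interpolation=cv2.INTER_CUBIC)
a=np.hstack([z(t,240,150,100,66,6),z(t,160,190,30,66,6)])
b=np.hstack([z(s,275,185,90,60,6),z(s,195,165,40,60,6)])
b=cv2.resize(b,(780,360)) if b.shape[1]!=780 else b
cv2.imwrite("pics/crop0.png",cv2.resize(np.vstack([a,b]),(780,756))[:,:]) 
cv2.imwrite("pics/crop0.png",cv2.resize(np.vstack([a,b]),None,fx=.79,fy=.79))
E
```

```text
(no output)
```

View pics/crop0.png

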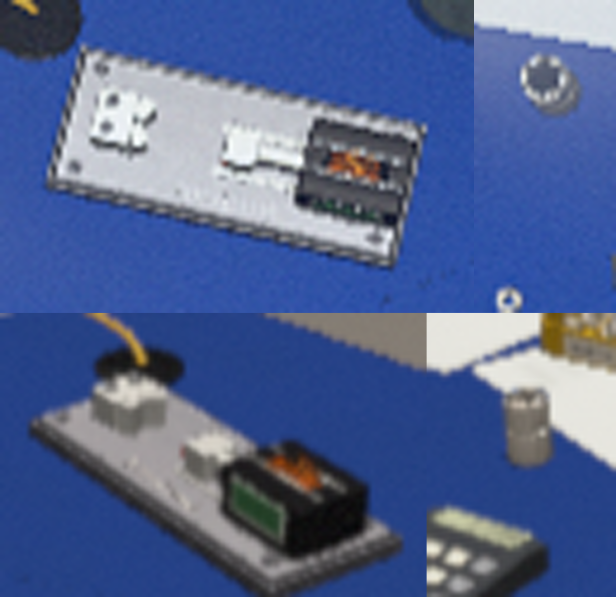

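```bash
cat > h.py <<'E'
from rig import ctrl
import cv2,numpy as np
def cast(f,px,z):
    R=cv2.Rodrigues(np.array(f["rvec"],float))[0]; t=np.array(f["tvec"],float).ravel()
    p=cv2.undistortPoints(np.array(px,float).reshape(-1,1,2),np.array(f["mtx"]),None).reshape(-1,2)
    d=np.c_[p,np.ones(len(p))]@R; c=-R.T@t
    return (c+d*((z-c[2])/d[:,2])[:,None])
def proj(f,P):
    return cv2.projectPoints(np.array(P,float).reshape(-1,1,3),np.array(f["rvec"]),np.array(f["tvec"]),np.array(f["mtx"]),None)[0].reshape(-1,2)
def nonblue(im):
    h=cv2.cvtColor(im,cv2.COLOR_RGB2HSV); return (~((h[...,0]>100)&(h[...,0]<128)&(h[...,1]>110))).astype(np.uint8)
def comp(m,seed,box):
    x,y,w,h=box; k=np.zeros_like(m);k[y:y+h,x:x+w]=m[y:y+h,x:x+w]
    n,l=cv2.connectedComponents(k,connectivity=4); return (l==l[seed[1],seed[0]]).astype(np.uint8)
def orange(im,box):
    h=cv2.cvtColor(im,cv2.COLOR_RGB2HSV); m=(h[...,0]>4)&(h[...,0]<22)&(h[...,1]>120)&(h[...,2]>70)
    ys,xs=np.nonzero(m); x,y,w,hh=box; s=(xs>x)&(xs<x+w)&(ys>y)&(ys<y+hh); return np.c_[xs[s],ys[s]]
E
python3 - <<'E'
from h import *
T=ctrl.grab_frame("top");S=ctrl.grab_frame("scene")
m=comp(nonblue(T["pixels"]),(270,180),(246,150,94,66)); m=cv2.morphologyEx(m,cv2.MORPH_OPEN,np.ones((9,9)))
c=max(cv2.findContours(m,0,cv2.CHAIN_APPROX_NONE)[0],key=cv2.contourArea)
w=cast(T,c.reshape(-1,2),.010)[:,:2]
r=cv2.minAreaRect((w*1000).astype(np.float32)); print("rect",r)
b=cv2.boxPoints(r); print(b)
L=r[1]; print("px area",m.sum())
o=orange(T["pixels"],(300,170,30,25)); print("orange top",len(o),o.mean(0),cast(T,o.mean(0),.054))
o=orange(S["pixels"],(320,205,30,25)); print("orange sc",len(o),o.mean(0),cast(S,o.mean(0),.054))
m=nonblue(S["pixels"]); v=comp(m,(216,190),(205,178,25,22)); ys,xs=np.nonzero(v); print("valve sc",xs.min(),xs.max(),ys.min(),ys.max(),xs.mean(),ys.mean(),cast(S,[xs.mean(),ys.mean()],.023))
v=comp(nonblue(T["pixels"]),(175,207),(165,198,22,20)); ys,xs=np.nonzero(v); print("valve top",xs.min(),xs.max(),ys.min(),ys.max(),xs.mean(),ys.mean(),cast(T,[xs.mean(),ys.mean()],.023))
E
```

```text
rect ((579.1044921875, -70.39012145996094), (227.1404571533203, 97.77208709716797), 76.69831848144531)
[[ 505.39993 -169.6659 ]
 [ 600.54895 -192.16113]
 [ 652.8091    28.88565]
 [ 557.66003   51.38089]]
px area 2191
orange top 29 [314.48275862 184.68965517] [[ 0.55949513 -0.1437973   0.054     ]]
orange sc 39 [337.30769231 217.92307692] [[ 0.55643901 -0.14952122  0.054     ]]
valve sc 205 229 178 197 219.20845921450152 185.76737160120845 [[0.5158384  0.27771613 0.023     ]]
valve top 165 182 198 214 174.67924528301887 206.1761006289308 [[0.49926261 0.27037766 0.023     ]]
```

```bash
python3 - <<'E'
from h import *
T=ctrl.grab_frame("top");S=ctrl.grab_frame("scene")
hs=cv2.cvtColor(S["pixels"],cv2.COLOR_RGB2HSV); ht=cv2.cvtColor(T["pixels"],cv2.COLOR_RGB2HSV)
print(hs[178:202,208:226,1]); print(ht[199:217,165:186,1]); print(ht[199:217,165:186,2])
# housing: dark pixels in top
m=((ht[...,2]<75)&(ht[...,1]<140)).astype(np.uint8); k=np.zeros_like(m);k[172:200,302:330]=m[172:200,302:330]
k=cv2.morphologyEx(k,cv2.MORPH_CLOSE,np.ones((9,9))); k=cv2.morphologyEx(k,cv2.MORPH_OPEN,np.ones((7,7)))
c=max(cv2.findContours(k,0,cv2.CHAIN_APPROX_NONE)[0],key=cv2.contourArea)
print("housing",cv2.minAreaRect((cast(T,c.reshape(-1,2),.048)[:,:2]*1000).astype(np.float32)))
# bright anvil/jaw
m=((ht[...,2]>205)&(ht[...,1]<40)).astype(np.uint8)
for nm,(x,y,w,h) in dict(anvil=(255,165,22,20),jaw=(284,174,12,14)).items():
    q=m[y:y+h,x:x+w]; ys,xs=np.nonzero(q); print(nm,len(xs),xs.min()+x,xs.max()+x,ys.min()+y,ys.max()+y,cast(T,[(xs.mean()+x),ys.mean()+y],.034))
E
```

```text
[[  7   8   9   9   8   9   9   8   9   8   9  10   9   8   8   8   9   8]
 [  7   8   8   9   8   8   9   9   9   9  10  10   9   8   9   9   9   8]
 [ 85  11   1   7   7   0   9  14  17  16  10   6   9   8   9   8   8   8]
 [173 125  78   1   8  23   4  22  30  27   2   9   6   8   9   9   8   8]
 [185 185 148  44  13  22  27  35  33  28  23  15  11   7   9   8   9   8]
 [186 184 138  21  27  33  35  36  31  29  19  26   7   8   9   8   8   8]
 [184 179 145  25  32  37  35  34  34  32  25  33  21   9   9   7   8   8]
 [184 185 161  57  26  34  35  35  33  34  32  35  24  10   9   9   8   8]
 [184 186 169  87  22  38  36  32  33  31  35  37  24   9   8   9   8   8]
 [184 184 171  91  23  32  33  37  32  33  36  36  25  14   9   8   8   8]
 [183 186 177 106  23  33  33  33  32  37  34  29  24   7  13   8   8   8]
 [181 182 178 116  17  32  33  33  30  34  28  21  21  38  12   3   7   9]
 [187 181 182 117  23  35  34  32  34  32  31  20  18  92 129  82   5   9]
 [186 187 180 137  17  37  36  34  33  32  31  26  13 104 179 169  87  10]
 [182 185 179 152  13  36  35  33  32  35  34  32 
[... 3442 characters left out ...]
153
  173 167 173]
 [172 167 167 166 168 170 172 148 134 119 117 123 123 125 118 118 122 174
  171 170 169]
 [164 167 166 164 170 167 164 170 147 120 123 118 114 113 122 142 146 171
  171 169 169]
 [168 168 166 167 170 166 169 167 172 147 142 142 139 142 147 173 168 171
  172 169 167]
 [164 168 167 166 172 167 170 168 168 168 171 174 169 170 171 171 169 170
  169 169 170]
 [169 167 166 167 166 168 169 170 168 169 172 170 166 164 168 170 168 171
  168 165 171]]
housing ((538.90283203125, -148.61065673828125), (24.33445167541504, 47.528907775878906), 0.3506784439086914)
anvil 225 255 276 165 184 [[0.59019193 0.00379411 0.034     ]]
jaw 96 284 295 174 187 [[ 0.57561632 -0.07178037  0.034     ]]
```

```bash
cat >> h.py <<'E'
def fix(P,c=(.5804,-.0707),th=-.232):
    P=np.array(P,float).reshape(-1,3); a,b=np.cos(th),np.sin(th)
    return np.c_[c[0]+a*P[:,0]-b*P[:,1],c[1]+b*P[:,0]+a*P[:,1],P[:,2]]
E
python3 - <<'E'
from h import *
T=ctrl.grab_frame("top");S=ctrl.grab_frame("scene")
print("valve top-face",cast(T,[174.3,206.2],.046),"base",cast(T,[176.6,208.4],0.0))
print("valve scene mid",cast(S,[216.1,188.7],.023))
for n,f in(("T",T),("S",S)): print(n,proj(f,[[.501,.267,0],[.501,.267,.046]]).round(1).tolist())
box=lambda x0,x1,y0,y1,z:[[x0,y0,z],[x1,y0,z],[x1,y1,z],[x0,y1,z]]
polys=[box(-.048,.048,-.115,.115,.01),box(-.026,.026,-.109,-.043,.048),box(-.008,.008,-.096,-.056,.048),
 [[-.017,.045,.034],[-.012,.045,.034],[0,.052,.034],[.012,.045,.034],[.017,.045,.034]],[[0,-.115,.014],[0,.115,.014]],box(-.048,.048,-.115,.115,0)]
out=[]
for f,(x,y,w,h) in((T,(240,150,100,66)),(S,(275,190,90,60))):
    k=7; im=cv2.resize(f["pixels"][y:y+h,x:x+w,::-1],None,fx=k,fy=k,interpolation=cv2.INTER_CUBIC)
    for p in polys:
        q=((proj(f,fix(p))-[x,y]+.5)*k).astype(int); cv2.polylines(im,[q],len(p)==4,(0,0,255),1)
    out.append(cv2.copyMakeBorder(im,0,0,0,700-w*k,0))
cv2.imwrite("pics/ov.png",cv2.resize(np.vstack(out),None,fx=.68,fy=.68,interpolation=cv2.INTER_AREA))
E
```

```text
valve top-face [[0.49393058 0.26664374 0.046     ]] base [[0.49765792 0.26906986 0.        ]]
valve scene mid [[0.49544437 0.26816693 0.023     ]]
T [[177.3, 207.3], [174.3, 203.8]]
S [[218.2, 194.8], [217.2, 181.5]]
```

View pics/ov.png

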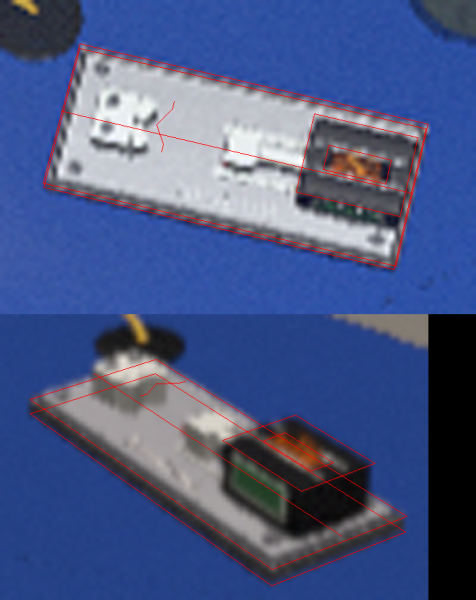

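```bash
python3 - <<'E'
from h import *
T=ctrl.grab_frame("top");S=ctrl.grab_frame("scene")
box=lambda x0,x1,y0,y1,z:[[x0,y0,z],[x1,y0,z],[x1,y1,z],[x0,y1,z]]
V=lambda z:[[-.017,.075,z],[-.017,.0554,z],[-.012,.0554,z],[0,.0623,z],[.012,.0554,z],[.017,.0554,z],[.017,.075,z]]
polys=[box(-.026,.026,-.109,-.043,.048),box(-.026,.026,-.109,-.043,.014),V(.034),V(.014)]
out=[]
for f,(x,y,w,h) in((T,(252,160,78,45)),(S,(290,195,66,48))):
    k=10; im=cv2.resize(f["pixels"][y:y+h,x:x+w,::-1],None,fx=k,fy=k,interpolation=cv2.INTER_NEAREST)
    for i,p in enumerate(polys):
        q=((proj(f,fix(p))-[x,y]+.5)*k).astype(int); cv2.polylines(im,[q],len(p)==4,(0,0,255) if i%2==0 else (0,255,0),1)
    out.append(cv2.copyMakeBorder(im,0,0,0,780-w*k,0))
cv2.imwrite("pics/ov2.png",cv2.resize(np.vstack(out),None,fx=.64,fy=.64,interpolation=cv2.INTER_AREA))
E
```

```text
(no output)
```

View pics/ov2.png

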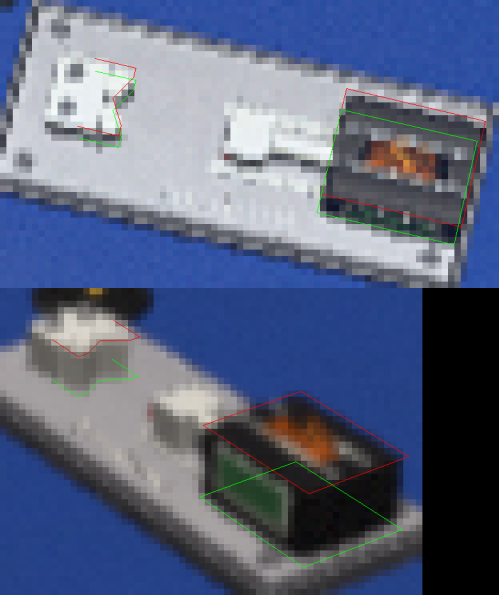

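```bash
cat >> h.py <<'E'
from scipy.spatial.transform import Rotation as Ro
C=(.5788,-.0700); TH=-.232
def pose():
    o=ctrl.get_obs(); q=o["tool_rot"]; return o,Ro.from_quat([q[1],q[2],q[3],q[0]]).as_matrix()
def goto(target,ang=None):
    "shift in tool axes to world target; and turn (deg) about tool x so tool y lies along fixture x (or ang)"
    o,R=pose(); d=R.T@(np.array(target)-o["position"])
    u=R.T@np.array([np.cos(TH),np.sin(TH),0]); a=np.degrees(np.arctan2(u[2],u[1])); a=(a+90)%180-90
    print("t",round(o["clock"],2),"pos",np.round(o["position"],4),"shift tool mm",np.round(d*1e3,1),"turn",round(a,1),"F",np.round(o["contact_force"],1),"w",round(o["grip_width"],3)); return d,a
E
python3 - <<'E'
from h import *
o,R=pose(); print(R.round(3)); goto([.4955,.268,.12])
T=ctrl.grab_frame("top")
w=cast(T,[[287.2,180.5]],.034)[0]; th=TH; d=w[:2]-C; print("jaw face fixture xy",np.cos(th)*d[0]+np.sin(th)*d[1],-np.sin(th)*d[0]+np.cos(th)*d[1])
print("nest",fix([0,.045,.014],C),"place",fix([0,.037,.014],C),"wheel",fix([0,-.076,.055],C))
E
```

```text
[[-0.     0.328  0.945]
 [-0.     0.945 -0.328]
 [-1.    -0.    -0.   ]]
t 0.5 pos [0.2212 0.6377 0.2326] shift tool mm [ 112.6 -259.5  380.3] turn 84.2 F [ 0.7 -0.   1.2] w 1.002
jaw face fixture xy -0.0025605604022175986 0.005366141417255351
nest [[ 0.5891466  -0.02620562  0.014     ]] place [[ 0.5873072  -0.03399129  0.014     ]] wheel [[ 0.56132575 -0.14396385  0.055     ]]
```

send_rows(targets=[[[0,-0.026,0.038],0],[[0,-0.026,0.038],0],[[0,-0.026,0.038],0],[[0,-0.026,0.038],0],[[0,-0.026,0.038],0],[[0,-0.026,0.038],0],[[0,-0.026,0.038],0],[[0,-0.026,0.038],0],[[0,-0.026,0.038],0],[[0,-0.026,0.038],0],[[0,0,0],9.3],[[0,0,0],9.3],[[0,0,0],9.3],[[0,0,0],9.3],[[0,0,0],9.3],[[0,0,0],9.3],[[0,0,0],9.3],[[0,0,0],9.3],[[0,0,0],9.8],[[0,0,0],0]], fingers=70)

```text
clock: 3.05
position: [0.495, 0.2676, 0.2327]
tool_rot: [0.439, 0.554, 0.439, -0.554]
contact_force: [-0.1, 1.0, 0.0]
grip_width: 0.699
```

```bash
python3 - <<'E'
from h import *
goto([.4955,.268,.025]); o,R=pose(); print(R.round(3),o["q"].round(2))
E
```

```text
t 3.05 pos [0.495  0.2676 0.2327] shift tool mm [207.7   0.4  -0.5] turn 0.0 F [-0.1  1.   0. ] w 0.699
[[ 0.     0.973 -0.23 ]
 [ 0.    -0.23  -0.973]
 [-1.     0.    -0.   ]] [ 0.45 -0.13  1.69 -0.    1.59  0.68]
```

send_rows(targets=[[[0.045,0,0],0],[[0.045,0,0],0],[[0.045,0,0],0],[[0.035,0,0],0],[[0.025,0,0],0],[[0.012,0,0],0],[[0,0,0],0]])

```text
clock: 3.92
position: [0.4949, 0.2676, 0.0255]
tool_rot: [-0.439, -0.554, -0.439, 0.554]
contact_force: [0.3, -0.7, 0.8]
grip_width: 0.7
```

```bash
python3 - <<'E'
from h import *
goto([.4955,.268,.025])
T=ctrl.grab_frame("top");S=ctrl.grab_frame("scene")
a=cv2.resize(T["pixels"][170:240,130:220,::-1],None,fx=6,fy=6); b=cv2.resize(S["pixels"][140:210,180:260,::-1],(420*80//70,420))
im=np.hstack([a,b]); cv2.imwrite("pics/g1.png",cv2.resize(im,None,fx=.75,fy=.75))
E
```

```text
t 3.92 pos [0.4949 0.2676 0.0255] shift tool mm [ 0.5  0.5 -0.6] turn 0.1 F [ 0.3 -0.7  0.8] w 0.7
```

View pics/g1.png

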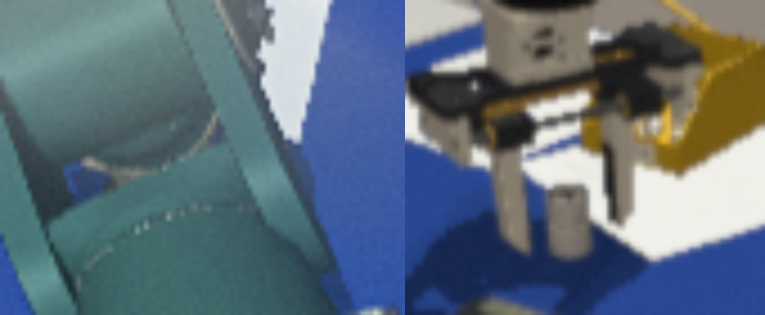

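The valve stands between the fingers (scene crop, about (568,222)); the arm blocks the top view. I'll close on it.

send_rows(targets=[[[0,0,0],0],[[0,0,0],0],[[0,0,0],0],[[0,0,0],0],[[0,0,0],0],[[0,0,0],0],[[0,0,0],0],[[0,0,0],0]], fingers=0)

```text
clock: 5.03
position: [0.4951, 0.2676, 0.0257]
tool_rot: [0.439, 0.555, 0.439, -0.555]
contact_force: [-0.4, -0.6, 3.3]
grip_width: 0.319
```

send_rows(targets=[[[-0.01,0,0],0],[[-0.025,0,0],0],[[-0.035,0,0],0],[[-0.03,0,0],0],[[-0.01,0,0],0],[[0,0,0],0]])

```text
clock: 5.78
position: [0.495, 0.2676, 0.1356]
tool_rot: [0.439, 0.555, 0.439, -0.555]
contact_force: [-0.1, -0.2, -2.7]
grip_width: 0.318
```

```bash
python3 - <<'E'
from h import *
goto(fix([0,.036,.14],C)[0])
S=ctrl.grab_frame("scene")
cv2.imwrite("pics/g2.png",cv2.resize(S["pixels"][100:210,180:300,::-1],None,fx=4,fy=4))
o,R=pose()
for z in (.023,): print(proj(S,o["position"]))
E
```

```text
t 5.78 pos [0.495  0.2676 0.1356] shift tool mm [ -4.4 159.3 273.2] turn -0.0 F [-0.1 -0.2 -2.7] w 0.318
[[213.32772159 155.18326621]]
```

View pics/g2.png

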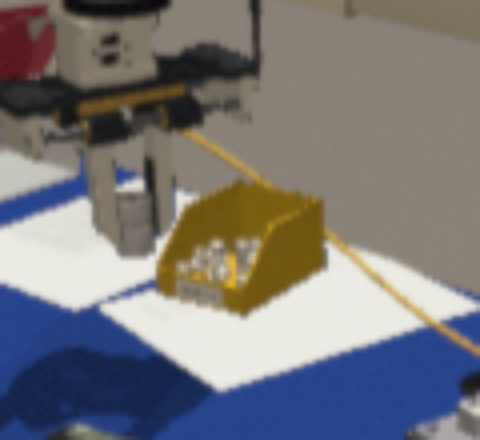

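send_rows(targets=[[[-0.001,0.016,0.0273],0],[[-0.001,0.016,0.0273],0],[[-0.001,0.016,0.0273],0],[[-0.001,0.016,0.0273],0],[[0,0.016,0.0273],0],[[0,0.016,0.0273],0],[[0,0.016,0.0273],0],[[0,0.016,0.0273],0],[[0,0.016,0.0273],0],[[0,0.0155,0.0273],0],[[0,0,0],0]])

```text
clock: 7.2
position: [0.587, -0.0363, 0.1378]
tool_rot: [-0.437, -0.554, -0.439, 0.556]
contact_force: [-0.4, 0.3, -1.6]
grip_width: 0.313
```

```bash
python3 - <<'E'
from h import *
goto(fix([0,.036,.045],C)[0])
S=ctrl.grab_frame("scene");T=ctrl.grab_frame("top")
a=cv2.resize(S["pixels"][150:250,260:370,::-1],None,fx=4,fy=4); b=cv2.resize(T["pixels"][140:240,230:340,::-1],None,fx=4,fy=4)
cv2.imwrite("pics/g3.png",np.hstack([a,b])[:,:800])
E
```

```text
t 7.2 pos [ 0.587  -0.0363  0.1378] shift tool mm [92.8 -0.  -1.4] turn -0.2 F [-0.4  0.3 -1.6] w 0.313
```

View pics/g3.png

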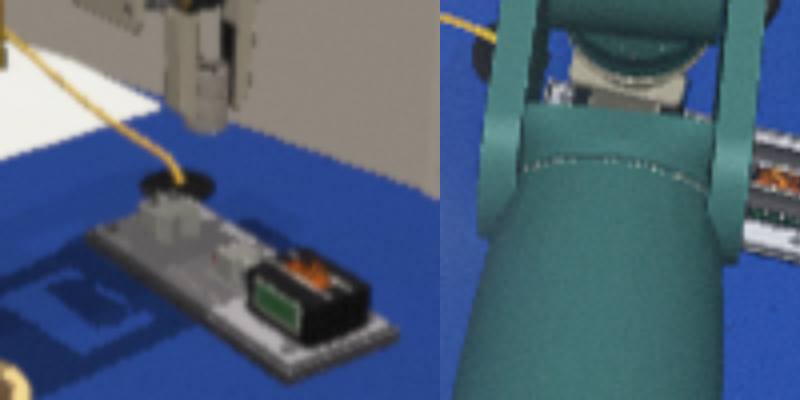

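send_rows(targets=[[[0.03,0,0],0],[[0.03,0,0],0],[[0.02,0,0],0],[[0.01,0,-0.001],0],[[0,0,0],0]])

```text
clock: 7.92
position: [0.5875, -0.0335, 0.0495]
tool_rot: [-0.439, -0.554, -0.439, 0.555]
contact_force: [0.3, 0.5, -2.5]
grip_width: 0.315
```

```bash
python3 - <<'E'
from h import *
goto(fix([0,.036,.0395],C)[0])
S=ctrl.grab_frame("scene")
x,y,k=285,185,9
im=cv2.resize(S["pixels"][y:y+60,x:x+80,::-1],None,fx=k,fy=k,interpolation=cv2.INTER_CUBIC)
o,R=pose(); p=o["position"]
a=np.linspace(0,2*np.pi,25)
for z in(p[2]-.0255,p[2]+.0205):
    q=((proj(S,np.c_[p[0]+.015*np.cos(a),p[1]+.015*np.sin(a),0*a+z])-[x,y]+.5)*k).astype(int); cv2.polylines(im,[q],True,(0,0,255),1)
V=[[-.017,.075,.034],[-.017,.0554,.034],[-.012,.0554,.034],[0,.0623,.034],[.012,.0554,.034],[.017,.0554,.034],[.017,.075,.034]]
q=((proj(S,fix(V,C))-[x,y]+.5)*k).astype(int); cv2.polylines(im,[q],False,(0,255,0),1)
cv2.imwrite("pics/g4.png",im)
E
```

```text
t 7.92 pos [ 0.5875 -0.0335  0.0495] shift tool mm [10.  -0.   1.5] turn -0.0 F [ 0.3  0.5 -2.5] w 0.315
```

View pics/g4.png

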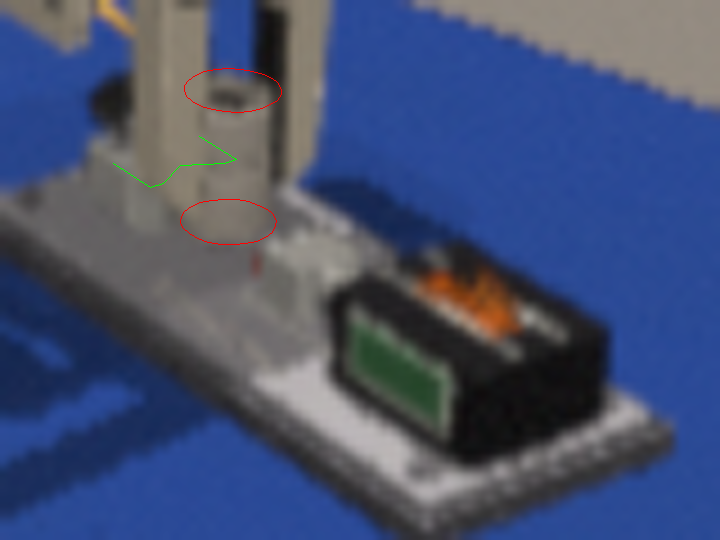

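send_rows(targets=[[[0.005,0,0.0015],0],[[0.003,0,0],0],[[0.001,0,0],0],[[0,0,0],0],[[0,0,0],0]])

```text
clock: 8.6
position: [0.5872, -0.0353, 0.0408]
tool_rot: [0.439, 0.555, 0.439, -0.555]
contact_force: [0.3, -0.6, -2.7]
grip_width: 0.318
```

send_rows(targets=[[[0.0008,0,0],0],[[0,0,0],0],[[0,0,0],0]])

```text
clock: 8.98
position: [0.5872, -0.0353, 0.0399]
tool_rot: [-0.439, -0.555, -0.439, 0.555]
contact_force: [-0.4, -0.8, -1.8]
grip_width: 0.317
```

send_rows(targets=[[[0.0005,0,0],0],[[0,0,0],0],[[0,0,0],0]])

```text
clock: 9.35
position: [0.5872, -0.0353, 0.0395]
tool_rot: [0.439, 0.555, 0.439, -0.555]
contact_force: [-0.2, -0.2, 0.1]
grip_width: 0.313
```

send_rows(targets=[[[0.0003,0,0],0],[[0,0,0],0],[[0,0,0],0]])

```text
clock: 9.72
position: [0.5872, -0.0353, 0.0391]
tool_rot: [0.439, 0.555, 0.439, -0.555]
contact_force: [-1.7, -0.4, 2.0]
grip_width: 0.314
```

send_rows(targets=[[[0,0,0],0],[[0,0,0],0],[[0,0,0],0],[[0,0,0],0],[[0,0,0],0]], fingers=60)

```text
clock: 10.35
position: [0.5871, -0.0353, 0.039]
tool_rot: [-0.439, -0.555, -0.439, 0.555]
contact_force: [0.1, -0.1, 0.6]
grip_width: 0.603
```

send_rows(targets=[[[-0.015,0,0],0],[[-0.03,0,0],0],[[-0.03,0,0],0],[[-0.02,0,0],0],[[0,-0.03,0.04],0],[[0,-0.03,0.04],0],[[0,-0.03,0.04],0],[[0,-0.03,0.04],0],[[0,0,0],0]])

```text
clock: 11.48
position: [0.432, -0.1648, 0.1347]
tool_rot: [0.438, 0.555, 0.437, -0.555]
contact_force: [-0.3, 1.1, 1.3]
grip_width: 0.601
```

```bash
python3 - <<'E'
from h import *
goto(fix([0,-.08,.09],C)[0])
T=ctrl.grab_frame("top");S=ctrl.grab_frame("scene")
a=cv2.resize(T["pixels"][155:210,248:333,::-1],None,fx=9,fy=9,interpolation=cv2.INTER_CUBIC)
b=cv2.resize(S["pixels"][185:240,285:370,::-1],None,fx=9,fy=9,interpolation=cv2.INTER_CUBIC)
ang=np.linspace(0,2*np.pi,25); n=fix([0,.036,0],C)[0]
for f,im,o in((T,a,(248,155)),(S,b,(285,185))):
    q=((proj(f,np.c_[n[0]+.015*np.cos(ang),n[1]+.015*np.sin(ang),0*ang+.060])-o+.5)*9).astype(int); cv2.polylines(im,[q],True,(0,0,255),1)
cv2.imwrite("pics/p1.png",cv2.resize(np.vstack([a,b]),None,fx=.6,fy=.6,interpolation=cv2.INTER_AREA))
E
```

```text
t 11.47 pos [ 0.432  -0.1648  0.1347] shift tool mm [ 44.8 120.9 -46.5] turn -0.2 F [-0.3  1.1  1.3] w 0.601
```

View pics/p1.png

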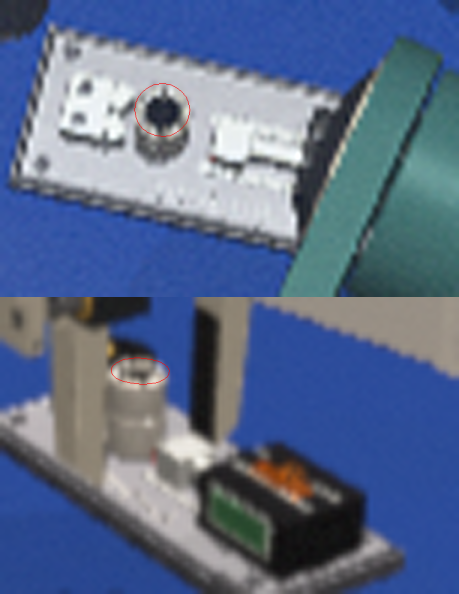

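```bash
python3 - <<'E'
from h import *
T=ctrl.grab_frame("top"); im=cv2.imread("pics/top0.png"); g=cv2.cvtColor(im,cv2.COLOR_BGR2GRAY)
print(g[166:186,257:277]); print(g[172:188,284:300])
now=cv2.cvtColor(T["pixels"],cv2.COLOR_RGB2GRAY); print(now[166:190,270:288])
E
```

```text
[[203 196 195 198 173 201 196 197 191 192 192 194 195 195 195 194 197 194
  195 203]
 [202 192 195 195 196 178 195 194 195 191 192 195 199 196 193 193 191 195
  194 192]
 [194 197 192 195 200 193 214 209 190 182 191 194 190 193 193 190 193 193
  190 193]
 [198 196 196 193 227 235 209 195 215 206 220 209 190 192 191 191 190 191
  189 191]
 [197 195 192 163 242 207 120 117 228 242 239 235 181 215 203 195 193 195
  193 195]
 [203 199 195 149 241 171 109 117 214 238 238 235 209 240 232 212 197 195
  191 195]
 [200 196 199 180 242 195 180 195 240 237 238 231 238 238 242 217 195 196
  196 197]
 [200 199 197 217 239 240 241 240 238 238 237 229 239 242 228 136 195 200
  197 198]
 [203 195 183 241 241 232 238 237 237 239 239 169 220 227 138  76 196 198
  196 197]
 [200 201 170 241 221 176 223 238 236 237 239 113 177 132  96 139 197 196
  198 196]
 [200 202 197 242 143 109 154 238 238 237 237 201 228 126 161 199 198 195
  193 196]
 [197 200 230 245 169 138 182 239 238 238 228 239 242 201 196 199 199 196
  196 196]
 [206 194 211 219 212 209 245 242 239 242 188 240 239 235 200 198 199 196
  193 
[... 2774 characters left out ...]
 81 202 203 201 200 121]
 [ 75 180 195  96  90 121 116 103  88  95  88 107 119 200 205 206 193 145]
 [151 207 200  94  81  97 133  85  96  99  98  79 178 203 200 201 191 202]
 [207 205 207 164 110  91  86  90  85  89 103 151 207 199 203 205 175 183]
 [206 204 205 209 169 118 103 125  96 154 165 209 207 202 201 209 173  85]
 [205 207 205 207 214 166 163 163 162 208 209 207 208 202 209 230 231 153]
 [205 205 205 206 207 210 206 211 206 204 204 202 203 203 211 232 225 198]
 [207 207 205 207 208 206 206 202 201 205 203 205 205 205 203 210 174 170]
 [204 206 206 207 208 205 204 210 209 202 208 207 205 202 208 209 209 210]
 [206 206 210 205 203 206 206 218 209 213 206 210 206 205 209 209 209 210]]
```

```bash
python3 - <<'E'
from h import *
T=ctrl.grab_frame("top")
def fx(w): d=w[:2]-np.array(C); return np.round([1e3*(np.cos(TH)*d[0]+np.sin(TH)*d[1]),1e3*(-np.sin(TH)*d[0]+np.cos(TH)*d[1])],1)
for n,p,z in(("anvil apex",[267.7,174.9],.034),("prong mid",[269.5,174.9],.034),("jaw",[290.3,180.2],.034),("valve",[277.7,175.4],.060),("wheel",[314.5,184.7],.053),("slot?",[314.5,184.7],.048)):
    print(n,fx(cast(T,p,z)[0]))
S=ctrl.grab_frame("scene"); o=orange(S["pixels"],(320,205,30,25)); print(o.mean(0),fx(cast(S,o.mean(0),.052)[0]))
E
```

```text
anvil apex [ 0.6 66.2]
prong mid [ 1.9 60.9]
jaw [ 0.5 -3.4]
valve [-1.5 35.2]
wheel [ -1.5 -76.3]
slot? [ -0.1 -76.5]
[337.34090909 217.86363636] [ -0.8 -79.7]
```

send_rows(targets=[[[0,0.03,-0.04],0],[[0,0.03,-0.04],0],[[0,0.03,-0.04],0],[[0,0.0315,-0.04],0],[[0,0,0],0],[[0.03,0,0],0],[[0.03,0,0],0],[[0.02,0,0],0],[[0.012,0,0],0],[[0,0,0],0]])

```text
clock: 12.98
position: [0.5884, -0.0357, 0.0417]
tool_rot: [-0.438, -0.554, -0.439, 0.555]
contact_force: [0.7, -0.1, 0.2]
grip_width: 0.598
```

```bash
python3 - <<'E'
from h import *
goto(fix([0.0015,.036,.041],C)[0])
E
```

```text
t 12.97 pos [ 0.5884 -0.0357  0.0417] shift tool mm [ 0.7  0.  -0.4] turn -0.0 F [ 0.7 -0.1  0.2] w 0.598
```

send_rows(targets=[[[0,0,0],0],[[0,0,0],0],[[0,0,0],0],[[0,0,0],0],[[0,0,0],0],[[0,0,0],0]], fingers=33)

```text
clock: 13.72
position: [0.5886, -0.0356, 0.042]
tool_rot: [-0.439, -0.555, -0.439, 0.555]
contact_force: [-1.5, 1.5, 1.1]
grip_width: 0.331
```

send_rows(targets=[[[0,0,0],0],[[0,0,0],0],[[0,0,0],0],[[0,0,0],0]], fingers=60)

```text
clock: 14.22
position: [0.5886, -0.0357, 0.042]
tool_rot: [-0.439, -0.555, -0.439, 0.555]
contact_force: [1.2, -0.2, -0.1]
grip_width: 0.596
```

send_rows(targets=[[[-0.015,0,0],0],[[-0.03,0,0],0],[[-0.03,0,0],0],[[-0.02,0,0],0],[[0,0,0.03],0],[[0,0,0.03],0],[[0,0,0.03],0],[[0,0,0.03],0],[[0,0,0],0]], fingers=0)

```text
clock: 15.35
position: [0.5606, -0.1538, 0.1374]
tool_rot: [-0.438, -0.555, -0.438, 0.555]
contact_force: [-0.9, 1.0, -0.2]
grip_width: 0.006
```

```bash
python3 - <<'E'
from h import *
goto(fix([0.0,-.080,.080],C)[0])
T=ctrl.grab_frame("top");S=ctrl.grab_frame("scene"); now=cv2.cvtColor(T["pixels"],cv2.COLOR_RGB2GRAY); print(now[172:181,270:284])
cv2.imwrite("pics/s2.png",S["pixels"][:,:,::-1])
o=orange(S["pixels"],(320,205,30,25)); print(len(o))
E
```

```text
t 15.35 pos [ 0.5606 -0.1538  0.1374] shift tool mm [57.4 -1.6 -5.7] turn -0.1 F [-0.9  1.  -0.2] w 0.006
[[233 239 213 185 112 170 222 159  64 186 188 165 180 184]
 [237 224 131 180 113 115  45  44  41  63 116 121 162 184]
 [220 134  72 178 153  91  44  44  42  32  67  76 161 183]
 [132  98 135 174 150  48  37  46  44  41  33 105 203 169]
 [119 151 194 166 126  44  37  46  45  37  37 124 184 139]
 [191 185 194 162 115 132  45  37  34  35  84 118 137 168]
 [229 191 192 118 149 191 171  64 128 167 146 129 101 191]
 [222 195 195  99 112 147 226 119 194 239 156 152  70 190]
 [137 190 196 109  94  98 131 126 154 170 119  84  64 187]]
41
```

send_rows(targets=[[[0.03,0,-0.0027],0],[[0.025,0,0],0],[[0.008,0,0],0],[[0,0,0],0],[[0,0,0],0]])

```text
clock: 16.08
position: [0.5622, -0.1497, 0.0753]
tool_rot: [0.439, 0.555, 0.438, -0.554]
contact_force: [0.3, -0.2, 0.1]
grip_width: 0.002
```

send_rows(targets=[[[0.002,0,0],0],[[0.001,0,0],0],[[0,0,0],0]])

```text
clock: 16.45
position: [0.5616, -0.1498, 0.0711]
tool_rot: [0.439, 0.555, 0.439, -0.555]
contact_force: [0.1, 0.1, -0.8]
grip_width: 0.002
```

send_rows(targets=[[[0.0008,0,0],0],[[0,0,0],0],[[0,0,0],0]])

```text
clock: 16.82
position: [0.5616, -0.1498, 0.0702]
tool_rot: [-0.439, -0.555, -0.439, 0.555]
contact_force: [0.3, -0.3, -0.8]
grip_width: 0.007
```

send_rows(targets=[[[0.0007,0,0],0],[[0,0,0],0],[[0,0,0],0]])

```text
clock: 17.2
position: [0.5616, -0.1498, 0.0696]
tool_rot: [0.439, 0.555, 0.439, -0.555]
contact_force: [-0.5, -0.5, 2.0]
grip_width: 0.006
```

send_rows(targets=[[[0.0007,0,0],0],[[0,0,0],0],[[0,0,0],0]])

```text
clock: 17.58
position: [0.5617, -0.1498, 0.069]
tool_rot: [0.439, 0.555, 0.439, -0.555]
contact_force: [-1.2, 0.2, 4.5]
grip_width: 0.004
```

send_rows(targets=[[[0.0005,0,0],0],[[0,0,0],0],[[0,0,0],0]])

```text
clock: 17.95
position: [0.5617, -0.1498, 0.0687]
tool_rot: [0.439, 0.555, 0.438, -0.555]
contact_force: [-2.1, 0.6, 6.0]
grip_width: 0.004
```

send_rows(targets=[[[0,0,-0.002],0],[[0,0,-0.002],0],[[0,0,-0.002],0],[[0,0,0],0]])

```text
clock: 18.45
position: [0.5631, -0.144, 0.0686]
tool_rot: [0.439, 0.555, 0.439, -0.555]
contact_force: [-0.8, 0.2, 5.0]
grip_width: 0.009
```

send_rows(targets=[[[0,0,-0.002],0],[[0,0,-0.002],0],[[0,0,-0.002],0],[[0,0,0],0]])

```text
clock: 18.95
position: [0.5644, -0.1379, 0.0683]
tool_rot: [0.439, 0.555, 0.439, -0.555]
contact_force: [0.6, -0.7, 4.0]
grip_width: 0.007
```

```bash
cat >> h.py <<'E'
def jawlook(name=None):
    goto(fix([0.001,-.082,.0687],C)[0])
    S=ctrl.grab_frame("scene"); g=cv2.cvtColor(S["pixels"],cv2.COLOR_RGB2GRAY)
    if name: cv2.imwrite(f"pics/{name}.png",cv2.resize(S["pixels"][180:245,280:375,::-1],None,fx=8,fy=8,interpolation=cv2.INTER_CUBIC))
    return S,g
E
python3 - <<'E'
from h import *
S,g=jawlook("j1"); T=ctrl.grab_frame("top"); h=cv2.cvtColor(S["pixels"],cv2.COLOR_RGB2HSV)
old=cv2.cvtColor(cv2.imread("pics/s2.png"),cv2.COLOR_BGR2GRAY)
# pixels expected of jaw face lower corner (-x) for travel values
for j in(.01,.015,.02,.025,.03,.035): print(j,proj(S,fix([-.012,j-.005,.030],C)).round(1).tolist())
print(old[206:222,300:326]); print(g[206:222,300:326])
E
```

```text
t 18.95 pos [ 0.5644 -0.1379  0.0683] shift tool mm [-0.4 -0.6 12.6] turn -0.0 F [ 0.6 -0.7  4. ] w 0.007
0.01 [[313.5, 213.3]]
0.015 [[312.4, 212.6]]
0.02 [[311.3, 211.9]]
0.025 [[310.2, 211.1]]
0.03 [[309.1, 210.4]]
0.035 [[308.0, 209.7]]
[[114 113 113 107 103 117 110 106 120 117 115 112 118 115 114 141 154 154
  127  93  75  71  70  70  69  70]
 [113 114 111 103  99 104 117 114 115 127 123 123 140 124 117 134 155 160
  160 129 104  75  70  68  69  66]
 [115 113 112 102  99  97 107 116 126 140 138 142 156 139 121 127 154 158
  160 156 146 114  90  75  68  67]
 [119 113 114 105 109  99 105 112 116 123 123 126 130 125 118 123 155 158
  158 160 166 154 131 107  86  73]
 [134 115 115 119 130  98 103 111 116 118 122 122 122 121 117 120 153 154
  152 151 167 159 152 143 124 112]
 [156 132 132 140 134  99 103 111 116 117 121 119 120 115 120 120 142 138
  135 129 134 146 143 147 145 151]
 [162 159 157 154 111  95 102 110 114 116 119 120 115 108 121 120 127 128
  126 126 126 128 127 133 129 157]
 [164 163 162 158 128 101 103 109 113 114 119 119 113  96 102 119 123 126
  126 125 128 128 125 
[... 1930 characters left out ...]
05 117 119
  120 134 146 152 145 112  95  78]
 [173 181 177 159 169 165 159 143 142 142 138 105 103 102 102 108 120 118
  109 110 124 135 125  79  59  34]
 [179 187 179 155 167 152 143 111 104 105 105 105 109 104 102 109 121 117
   97  79  89 104  62  35  25  19]
 [164 175 178 158 144 123 113 102  98  99 101 106 116 109 104 110 120 117
   92  68  62  67  28  18  25  24]
 [119 148 154 124 117 114 113 110 105 101  99 102 109 113 107 114 116 117
  102  81  66  50  23  34  56  51]
 [ 86  91 104 108 113 110 117 115 111 110 103  99  99 101 108 117 109 108
  101  97  86  60  29  49  88  86]
 [ 71  66  74  95 104 112 114 119 117 120 114 103  98  98  99 107 111 113
  107 101  96  73  32  50  88  94]]
```

View pics/j1.png

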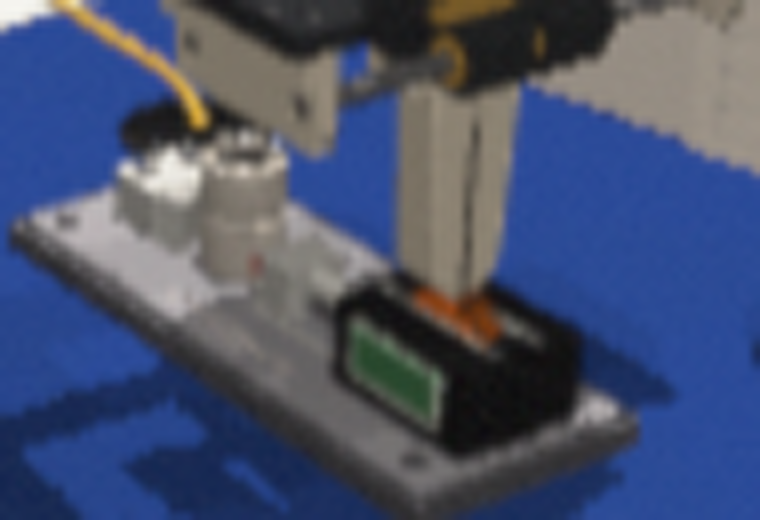

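send_rows(targets=[[[-0.004,0,0],0],[[-0.002,0,0.004],0],[[0,0,0.005],0],[[0,0,0.003],0],[[0.004,0,0],0],[[0.0018,0,0],0],[[0,0,0],0],[[0,0,0],0]])

```text
clock: 20.05
position: [0.5616, -0.1498, 0.0686]
tool_rot: [-0.439, -0.555, -0.439, 0.555]
contact_force: [-0.8, -0.9, 2.2]
grip_width: 0.007
```

send_rows(targets=[[[0.0004,0,0],0],[[0,0,0],0],[[0,0,0],0]])

```text
clock: 20.42
position: [0.5616, -0.1498, 0.0683]
tool_rot: [0.439, 0.555, 0.439, -0.555]
contact_force: [-3.0, -0.6, 3.9]
grip_width: 0.004
```

send_rows(targets=[[[0.0003,0,-0.002],0],[[0,0,-0.002],0],[[0,0,-0.002],0],[[0,0,0],0]])

```text
clock: 20.92
position: [0.5631, -0.1437, 0.0678]
tool_rot: [0.439, 0.555, 0.439, -0.555]
contact_force: [-1.5, 0.4, 4.5]
grip_width: 0.008
```

send_rows(targets=[[[0,0,-0.002],0],[[0,0,-0.002],0],[[0,0,-0.002],0],[[0,0,0],0]])

```text
clock: 21.42
position: [0.5645, -0.1379, 0.0679]
tool_rot: [0.439, 0.555, 0.439, -0.555]
contact_force: [-0.4, -0.3, 2.4]
grip_width: 0.009
```

```bash
cat >> h.py <<'E'
def jawval(g):
    "mean brightness column profile: print patch rows holding jaw/valve edge"
    print(g[204:219:2,298:324])
E
python3 - <<'E'
from h import *
S,g=jawlook("j2"); jawval(g)
E
```

```text
t 21.43 pos [ 0.5645 -0.1379  0.0679] shift tool mm [-0.8 -0.7 12.6] turn -0.0 F [-0.4 -0.3  2.4] w 0.009
[[124 151 161 189 192 188 145 102 103 112 118 121 124 127 125 120 117 109
   87  78  75  75  74  74  73  75]
 [108 120 118 118 117 110 102 102 108 115 116 119 119 121 118 121 117 148
  169 147 114  92  75  75  73  75]
 [106 121 118 118 115 107 102 101 110 125 132 132 134 139 165 148 142 131
  150 157 152 147 139 125  95  77]
 [163 160 134 119 118 123 134 102 107 113 119 122 115 131 131 129 133 129
  129 130 129 130 143 157 160 151]
 [167 168 165 164 163 157 115  97 106 112 117 116  89 103 106 119 122 127
  126 136 143 130 125 138 160 162]
 [168 168 167 168 170 168 160 131 108 107 113 111  98 102 104 104 106 117
  119 126 139 150 153 153 154 151]
 [166 173 179 183 184 167 169 168 160 142 143 137  96  98 102 104 108 116
  108  85  80 104 122 137 124  84]
 [102 130 159 178 179 172 150 123 111 105 100 100 100 106 118 108 106 108
  101  82  75  63  61  63  29  20]]
```

send_rows(targets=[[[-0.004,0,0],0],[[-0.002,0,0.004],0],[[0,0,0.005],0],[[0,0,0.003],0],[[0.004,0,0],0],[[0.002,0,0],0],[[0,0,0],0],[[0,0,0],0]])

```text
clock: 22.48
position: [0.5616, -0.1498, 0.0679]
tool_rot: [-0.439, -0.555, -0.439, 0.555]
contact_force: [-1.9, -1.0, 2.5]
grip_width: 0.005
```

send_rows(targets=[[[0.0004,0,0],0],[[0,0,0],0],[[0,0,0],0]])

```text
clock: 22.85
position: [0.5616, -0.1498, 0.0675]
tool_rot: [0.439, 0.555, 0.439, -0.555]
contact_force: [-2.2, -0.6, 4.6]
grip_width: 0.008
```

send_rows(targets=[[[0.0003,0,-0.002],0],[[0,0,-0.002],0],[[0,0,0],0]])

```text
clock: 23.22
position: [0.5626, -0.1458, 0.0672]
tool_rot: [0.439, 0.555, 0.439, -0.555]
contact_force: [-1.6, -0.8, 4.7]
grip_width: 0.006
```

send_rows(targets=[[[0,0,-0.002],0],[[0,0,-0.002],0],[[0,0,0],0]])

```text
clock: 23.6
position: [0.5635, -0.1418, 0.0671]
tool_rot: [0.439, 0.555, 0.439, -0.555]
contact_force: [-1.9, -1.3, 3.2]
grip_width: 0.007
```

```bash
python3 - <<'E'
from h import *
S,g=jawlook("j3"); jawval(g)
E
```

```text
t 23.6 pos [ 0.5635 -0.1418  0.0671] shift tool mm [-1.6 -0.6  8.6] turn -0.0 F [-1.9 -1.3  3.2] w 0.007
[[128 158 164 192 197 179 123 106 111 119 120 122 121 123 118 110 115 111
   86  80  75  73  74  74  76  74]
 [106 118 117 120 118 105 108 112 118 117 120 123 122 123 150 136 154 164
  170 147 114  84  74  73  73  74]
 [106 121 119 117 115 103 101 110 117 115 123 138 146 149 175 187 192 211
  215 188 159 144 134 112  93  76]
 [162 149 134 118 114 102 100 109 114 120 122 108 174 194 194 191 186 147
  140 139 128 130 145 162 161 149]
 [167 169 166 164 156 111 100 107 112 118 115  92 101 107 110 127 124 122
  144 151 144 134 140 160 164 163]
 [171 168 167 168 167 164 160 135 133 133 135 118 105 104 104 116 118 114
  110 126 141 151 153 154 153 149]
 [162 167 173 176 170 159 169 169 167 167 161 130 100  96 105 116 115  95
   68  64  79 104 124 136 125  79]
 [104 134 161 177 179 172 151 158 153 145 110 104 101 106 117 116 109 101
   97  88  76  63  62  65  32  19]]
```

send_rows(targets=[[[0.0003,0,-0.002],0],[[0,0,-0.002],0],[[0,0,0],0]])

```text
clock: 24.02
position: [0.5645, -0.138, 0.0669]
tool_rot: [0.439, 0.555, 0.439, -0.555]
contact_force: [0.1, -2.2, 4.3]
grip_width: 0.005
```

send_rows(targets=[[[-0.004,0,0],0],[[-0.002,0,0.004],0],[[0,0,0.005],0],[[0,0,0.003],0],[[0.004,0,0],0],[[0.0018,0,0],0],[[0,0,0],0],[[0,0,0],0]])

```text
clock: 25.02
position: [0.5616, -0.1498, 0.0672]
tool_rot: [-0.439, -0.555, -0.439, 0.555]
contact_force: [-0.2, -1.3, 2.6]
grip_width: 0.005
```

```bash
python3 - <<'E'
from h import *
S,g=jawlook("j4"); jawval(g); print(g[212,290:300])
E
```

```text
t 25.02 pos [ 0.5616 -0.1498  0.0672] shift tool mm [-1.5 -0.6  0.4] turn -0.0 F [-0.2 -1.3  2.6] w 0.005
[[127 155 170 201 199 155 106 107 113 119 122 122 123 122 118 123 132 121
   86  78  74  74  73  75  75  76]
 [109 123 120 119 116 102 114 121 124 125 126 131 146 129 131 156 157 175
  173 148 114  93  77  76  74  75]
 [108 124 118 117 115  99 104 113 121 127 132 152 173 181 192 210 214 218
  218 195 176 152 140 126  96  82]
 [170 162 137 117 113  99 101 111 117 119  97 118 166 199 218 218 219 216
  212 197 167 158 162 165 162 151]
 [168 168 167 160 134 123 107 109 114 114 101 103 105 109 121 144 135 154
  156 153 146 143 157 162 163 164]
 [168 169 169 169 168 169 167 160 132 128 102 105 103 103 106 123 117 105
  108 123 139 149 155 154 155 156]
 [162 168 167 173 174 165 168 170 167 166 165 160 128 103 105 121 110  73
   64  62  78 103 122 135 123  85]
 [ 99 125 153 174 184 186 162 174 174 166 167 164 146 121 119 115 106  98
   96  85  76  64  59  66  28  21]]
[119 152 169 174 169 170 170 168 168 168]
```

send_rows(targets=[[[0.0006,0,0],0],[[0,0,0],0],[[0,0,-0.0015],0],[[0,0,0],0]])

```text
clock: 25.58
position: [0.5622, -0.1485, 0.0668]
tool_rot: [0.439, 0.555, 0.438, -0.555]
contact_force: [-0.8, -3.0, 4.8]
grip_width: 0.006
```

send_rows(targets=[[[0,0,-0.0015],0],[[0,0,0],0]])

```text
clock: 25.82
position: [0.5626, -0.147, 0.0667]
tool_rot: [0.439, 0.555, 0.438, -0.555]
contact_force: [-0.5, -2.2, 5.5]
grip_width: 0.005
```

send_rows(targets=[[[0,0,-0.0015],0],[[0,0,0],0]])

```text
clock: 26.08
position: [0.5629, -0.1456, 0.0668]
tool_rot: [0.439, 0.555, 0.438, -0.555]
contact_force: [-1.0, -1.8, 5.3]
grip_width: 0.004
```

```bash
python3 - <<'E'
from h import *
S,g=jawlook("j5"); jawval(g)
E
```

```text
t 26.07 pos [ 0.5629 -0.1456  0.0668] shift tool mm [-1.9 -0.9  4.8] turn -0.0 F [-1.  -1.8  5.3] w 0.004
[[130 168 177 202 203 177 106 107 118 119 121 123 121 121 113 111 125 115
   90  78  74  75  75  75  74  74]
 [108 122 119 120 119 104 116 115 112 118 128 130 139 124 136 156 152 168
  170 144 114  85  74  75  74  75]
 [104 121 117 118 115  99 105 113 121 127 130 146 169 173 191 206 213 214
  206 191 184 171 137 112  91  76]
 [134 128 132 119 114  97 102 110 117 119  98 122 183 199 216 215 196 194
  192 169 191 161 162 162 160 143]
 [168 168 166 160 130 100 103 111 114 114  88 102 105 109 119 132 120 134
  151 152 144 141 157 163 163 163]
 [168 167 166 166 168 165 164 161 129 125  95 102 103 104 106 123 116 106
  108 127 143 151 154 154 153 157]
 [163 166 169 181 173 165 168 168 167 166 160 134 126 106 106 114 111  82
   67  65  81 105 125 138 125  82]
 [104 135 162 171 179 173 170 181 171 152 149 145 141 113 114 113 104 100
   96  87  76  64  63  66  30  22]]
```

send_rows(targets=[[[0.0004,0,0],0],[[0,0,0],0],[[0,0,-0.0015],0],[[0,0,0],0]])

```text
clock: 26.62
position: [0.5633, -0.1442, 0.0665]
tool_rot: [0.439, 0.555, 0.438, -0.555]
contact_force: [-0.6, -4.1, 6.7]
grip_width: 0.006
```

send_rows(targets=[[[0.0002,0,-0.0015],0],[[0,0,-0.0015],0]])

```text
clock: 26.88
position: [0.564, -0.1415, 0.0664]
tool_rot: [0.439, 0.555, 0.438, -0.555]
contact_force: [-1.6, -5.3, 6.6]
grip_width: 0.003
```

send_rows(targets=[[[0,0,-0.0015],0],[[0,0,0],0]])

```text
clock: 27.12
position: [0.5644, -0.1399, 0.0664]
tool_rot: [0.439, 0.555, 0.438, -0.555]
contact_force: [-1.1, -4.5, 7.2]
grip_width: 0.006
```

```bash
python3 - <<'E'
from h import *
S,g=jawlook("j6"); jawval(g)
F=[]
for i in range(8): ctrl.grab_frame("scene"); F.append(ctrl.get_obs()["contact_force"])
print(np.mean(F,0),np.std(F,0))
E
```

```text
t 27.12 pos [ 0.5644 -0.1399  0.0664] shift tool mm [-2.3 -1.  10.7] turn -0.0 F [-1.1 -4.5  7.2] w 0.006
[[131 174 172 193 201 176 110 106 115 121 122 123 121 121 114 111 114 102
   86  77  76  74  75  74  74  74]
 [106 119 117 120 120 105 128 118 122 126 125 124 125 130 136 157 152 164
  152 140 114  90  72  71  72  73]
 [106 118 118 117 115  99 105 114 122 127 128 144 155 171 187 189 207 212
  203 188 162 164 134 112  83  73]
 [130 106 114 117 112  98 102 112 118 119  97 130 185 191 193 186 146 141
  143 134 134 143 162 161 157 137]
 [167 164 164 160 130 100  98 109 115 114  89 101 104 106 111 125 121 134
  150 149 142 145 158 162 162 162]
 [169 168 167 167 167 162 133 131 132 130 111 106 104 105 104 117 117 107
  112 132 144 153 154 152 147 147]
 [170 172 174 179 177 175 170 167 166 164 156 127 106 106 111 117 111  74
   62  68  88 108 131 140 135 119]
 [110 142 165 173 177 177 184 161 148 111 104 104 100 104 115 116 105  98
   96  89  74  63  67  76  35  24]]
[-0.25705077 -3.98806738  6.88366742] [0.47176682 0.46599421 0.30214056]
```

send_rows(targets=[[[-0.001,0,0],0],[[-0.004,0,0],0],[[-0.02,0,0],0],[[-0.04,0,0],0],[[-0.04,0,0],0],[[0,-0.04,0.04],0],[[0,-0.04,0.04],0],[[0,-0.04,0.03],0],[[0,-0.03,0.03],0],[[0,0,0],0],[[0,0,0],0]])

```text
clock: 28.95
position: [0.3861, -0.2411, 0.1718]
tool_rot: [0.439, 0.555, 0.438, -0.555]
contact_force: [-0.6, -0.6, 0.3]
grip_width: 0.003
```

```bash
python3 - <<'E'
from h import *
T=ctrl.grab_frame("top");S=ctrl.grab_frame("scene"); g=cv2.cvtColor(S["pixels"],cv2.COLOR_RGB2GRAY); jawval(g)
now=cv2.cvtColor(T["pixels"],cv2.COLOR_RGB2GRAY)
m=(now[166:182,266:284]<65).astype(np.uint8); ys,xs=np.nonzero(m); p=[xs.mean()+266,ys.mean()+166]
w=cast(T,p,.060)[0]; d=w[:2]-np.array(C); print(p,"valve fixture mm",1e3*(np.cos(TH)*d[0]+np.sin(TH)*d[1]),1e3*(-np.sin(TH)*d[0]+np.cos(TH)*d[1]))
a=cv2.resize(T["pixels"][155:210,248:333,::-1],None,fx=9,fy=9,interpolation=cv2.INTER_CUBIC)
b=cv2.resize(S["pixels"][185:240,285:370,::-1],None,fx=9,fy=9,interpolation=cv2.INTER_CUBIC)
cv2.imwrite("pics/end.png",cv2.resize(np.vstack([a,b]),None,fx=.6,fy=.6,interpolation=cv2.INTER_AREA))
E
```

```text
[[119 145 158 198 203 161 113 110 114 123 130 128 131 125 122 138 142 121
   97  85  80  91 115 117 115 116]
 [109 124 121 120 121 105 118 124 128 135 137 140 157 139 134 154 171 188
  184 177 141 111 114 117 118 116]
 [113 129 123 120 118 101 107 114 125 132 134 159 186 205 209 226 229 230
  229 219 193 146 118 116 115 115]
 [180 176 150 125 119 101 106 114 120 123  99 120 170 211 230 231 232 220
  227 232 177 127 117 117 117 116]
 [185 185 183 179 171 125 119 114 118 118  94 103 107 109 121 142 147 176
  223 240 240 193 128 116 116 116]
 [185 185 182 183 184 182 180 176 151 139 126 113 108 105 109 130 124 104
  115 147 187 189 130 115 116 116]
 [175 182 180 171 200 208 194 187 184 184 182 174 144 114 118 129 121  89
   73  67  85 107 114 114 114 115]
 [100 123 159 172 189 206 199 211 201 189 185 184 183 169 206 203 188 180
  145 134  92  73  65  64  53  90]]
[np.float64(275.53846153846155), np.float64(175.07692307692307)] valve fixture mm -1.9966584828443652 41.58950156749451
```

View pics/end.png

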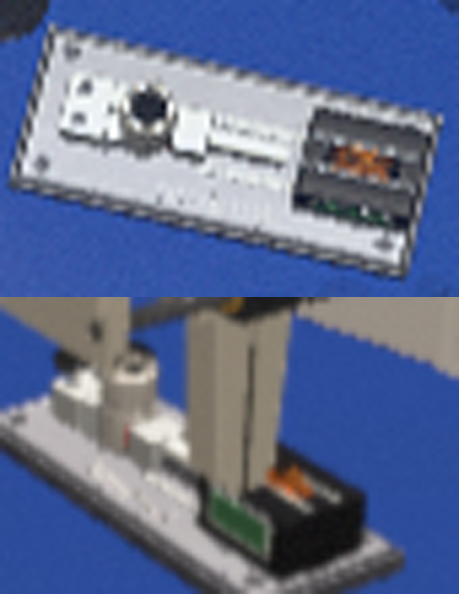

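```bash
python3 - <<'E'
from h import *
T=ctrl.grab_frame("top")
now=cv2.cvtColor(T["pixels"],cv2.COLOR_RGB2GRAY); old=cv2.cvtColor(cv2.imread("pics/top0.png"),cv2.COLOR_BGR2GRAY)
print(now[166:186,262:290])
# jaw shift by template matching of the jaw block right part
t=old[174:187,286:297]; r=cv2.matchTemplate(now[168:190,270:300],t,cv2.TM_CCOEFF_NORMED); _,v,_,l=cv2.minMaxLoc(r); print("jaw now at",l[0]+270,l[1]+168,"was 286,174",v)
def fy(p,z): d=cast(T,p,z)[0][:2]-np.array(C); return 1e3*(np.cos(TH)*d[0]+np.sin(TH)*d[1]),1e3*(-np.sin(TH)*d[0]+np.cos(TH)*d[1])
x,y=l; print(fy([286,174],.034),fy([x+270,y+168],.034))
for y in(.0451,.0300,.0554,.0623): print(y,[proj(T,fix([xx,y,.034],C)).round(1).tolist()[0] for xx in(-.012,0,.012)])
E
```

```text
[[203 199 198 197 194 198 197 197 202 199 199 194 198 202 203 202 164 133
  157 168 140 120  97  73 105 118  94  80]
 [202 196 197 195 197 197 198 199 196 195 195 195 198 194 199 199 198 200
  210 207 170 166 159 143 144 144 101  91]
 [224 219 211 196 182 194 194 198 197 193 196 192 197 197 197 197 198 200
  196 198 198 202 209 208 172 163 145 158]
 [246 211 196 219 211 222 209 190 196 196 195 192 189 193 192 180 197 197
  198 198 196 198 199 198 194 198 196 207]
 [231 129 121 228 243 242 236 185 218 211 194 207 223 160 172 174 192 197
  200 194 194 197 197 193 192 195 196 197]
 [171 113 107 214 239 238 237 212 243 215 176 193 221  92 130 183 217 198
  203 195 196 196 198 194 195 199 200 199]
 [198 185 185 241 240 240 234 239 238 181 129  79  56  72  75 103 213 155
  199 199 197 197 197 198 197 200 200 200]
 [243 243 243 240 240 241 231 243 225 216  89  56  40  45  36  70  95 163
  191 200 200 200 196 197 196 199 195 198]
 [240 241 239 240 240 243 172 226 189 249  87  42  45  41  44  47  38 250
  192 215 215 184 183 194 198 199 202 194]
 [218 227 240 238 239 232 113 177 133 213  83  
[... 942 characters left out ...]
  99 146 156 207 153
   90  82  67  77 143 178 144 149 137 135]
 [204 206 209 206 206 206 204 205 205 206 206 164 166 163 214 212 212 209
  159 154 150  99  84  92 211 210 212 211]
 [206 203 203 204 203 207 210 207 208 209 208 212 211 210 210 206 209 206
  211 212 210 164 167 188 233 213 212 206]]
jaw now at 278 172 was 286,174 0.6802788376808167
(np.float64(16.304089910314612), np.float64(13.498816215799668)) (np.float64(16.722258510141426), np.float64(38.278012758734974))
0.0451 [[273.5, 180.4], [274.5, 176.7], [275.4, 173.0]]
0.03 [[278.5, 181.6], [279.4, 177.8], [280.3, 174.1]]
0.0554 [[270.2, 179.7], [271.1, 175.9], [272.1, 172.2]]
0.0623 [[268.0, 179.1], [268.9, 175.4], [269.9, 171.7]]
```

```bash
python3 -c "
from rig import ctrl
print(ctrl.job_done())"
```

```text
the job is handed in; nothing more can be done
None
```

I stood the valve body on the fixture, rolled the jaw up to it with the thumbwheel, and handed the job in at about 29 s of the 72 s. The job reports no verdict, and I couldn't measure the grip force on the valve directly.

- **Placing:** I let go of the valve in the gap. The top view then suggested it was about 2 mm off the fixture axis, so I re-gripped it and shifted it about 1.5 mm across.
- **Rolling the wheel:** Three strokes at 2–6 N closed the jaw and pushed the valve into the V. A fourth stroke at 5–7 N no longer moved the jaw, and the fingertip slipped at about 4 N of drag. From that I estimate a grip of roughly 3 N. The highest reading on the wheel was about 7 N, but I only read forces at the end of each move.
- **Last checks:**
    - The jaw-to-anvil gap in the top view was 8.9 px. It should be 8.7 px with the valve home, so they agree within about 0.6 mm.
    - The last picture shows the valve upright in the V and touching the jaw, with the gripper clear of the fixture.
    - I never moved near the cup, loupe or screwdriver, but I didn't measure them again.
- **Disagreement:** A threshold on the dark bore put the valve axis at x = -2.0 mm, y = 41.6 mm, where home is 0 and 45. By my reading of its outer ring it was near x = 0, y = 43 mm. I trusted the ring, the gap and the stalled jaw over the bore reading, which still falls within the 4 mm limit, though only just in y.

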